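Hold the steel bearing ball in the optical gauge

TASK

One of the two blue trays carries a bright steel bearing ball, the other a black ceramic one. Lift the tray with the steel ball by its white handle, carry it nearly level so that the ball stays in its shallow pocket, and hold it still and level between the two white heads of the optical gauge, tray square across the beam, with the ball in the middle of the beam (midway between the two lenses, at their height). Finish while still holding it there in the air, clear of the gauge, and leave the other tray and everything else where it is.

Things in the scene. Friction and masses are not known exactly. Their poses are not given: they have to be found in the camera images.
- steel_ball_center (a point): centre of the bright steel ball, 22 mm in diameter, 43 g, loose in the pocket of one of the trays (either one); its axes mean nothing
- black_ball_center (a point): centre of the black ceramic ball, 22 mm in diameter, 18 g, loose in the pocket of the other tray; its axes mean nothing
- tray_a_handle (a point): grip point of tray A: a loose blue tray 140 x 56 x 8 mm (120 to 195 g) with an upright white handle fin on it; both trays are alike. Origin: in the middle of the fin, 46 mm above the tray's underside. Axes: x along the tray's length towards its ball pocket, y across it, z up. The fin is 14 mm thick along y, 44 mm long along x, its top 64 mm above the underside; so it is pinched from above with the fingers on its two y faces. The tray's middle lies 4 mm to +x of this point.
- tray_b_handle (a point): grip point of tray B: a loose blue tray 140 x 56 x 8 mm (120 to 195 g) with an upright white handle fin on it; both trays are alike. Origin: in the middle of the fin, 46 mm above the tray's underside. Axes: x along the tray's length towards its ball pocket, y across it, z up. The fin is 14 mm thick along y, 44 mm long along x, its top 64 mm above the underside; so it is pinched from above with the fingers on its two y faces. The tray's middle lies 4 mm to +x of this point.
- tray_a_pocket (a point): centre of a ball resting in the middle of the pocket of tray A, 50 mm to +x of the handle point and 30 mm lower. The pocket is round, 28 mm across with a flat floor 5 mm above the tray's underside and a rim only 3 mm deep, so that a 22 mm ball stands well proud of it and can roll 5 mm either way.
- tray_b_pocket (a point): centre of a ball resting in the middle of the pocket of tray B, 50 mm to +x of the handle point and 30 mm lower. The pocket is round, 28 mm across with a flat floor 5 mm above the tray's underside and a rim only 3 mm deep, so that a 22 mm ball stands well proud of it and can roll 5 mm either way.
- tray_a: tray A itself; origin at the centre of its underside, axes as at its handle point
- tray_b: tray B itself; origin at the centre of its underside, axes as at its handle point
- gauge_beam (a point): middle of the beam of the optical gauge, where the ball is to be held: midway between the two lenses, 110 mm above the table. Axes: y along the beam from lens to lens, x horizontally across it (the tray's length is to lie along x, either end first), z up
- gauge: the fixed optical gauge; origin on the table under the beam's middle, axes as for the beam. An aluminium base 80 (x) x 250 (y) x 14 mm carries two white heads 60 (x) x 50 (y) mm, tops 135 mm above the table, with 150 mm between their inner faces; a dark lens barrel 32 mm across with a red window stands 10 mm out of each inner face at beam height, leaving 130 mm free between the lenses. Open above and on both x sides.
- circuit_board: bystander: green circuit board, 110 x 80 x 22 mm, loose; origin under its centre
- bottle: bystander: clear bottle, 60 mm across, 160 mm tall, loose; origin under its centre
- coil: bystander: copper coil on a white bobbin, 50 mm across, 40 mm tall, loose; origin under its centre
- screwdriver: bystander: orange screwdriver, 180 mm long, lying loose; origin under its middle
- motor: bystander: small electric motor on a foot, about 130 x 65 x 82 mm, loose; origin under its centre
There are look-alikes about, which are no part of the job. What is shaped like the tray_b but green is not meant.

How it is judged:
By the outcome, as a careful person would: the job done as asked, in the order asked, and still so for the second after the job is handed in, while the arm keeps its last pose, push and grip.
It also fails if it takes over 56 s, if anything falls off the work surface, if the arm or the gripper's body presses on something with over 40 N, if the wrist force passes 120 N, or if a joint passes its speed limit or range.

ROBOT

A 7-joint arm with a two-finger parallel gripper is mounted at the origin on the work surface. World frame = base frame: x ahead of the robot, y to its left, z up, the work surface at z = 0. Lengths are in m, angles in rad, forces in N, time in s.
With the tool pointing down it reaches from about 0.425 to 0.95 m from the base axis. Payload 16.7 kg.
Tool frame: the origin (TCP) lies at the very end of the fingers, on their centre line; the grasp point (between the pads) lies 19 mm behind it (ctrl.grasp_offset is the z of the grasp point in the tool frame, in m); z points along the fingers, y is the line along which they close (so a half turn about z gives the same grasp; the last joint's range is limited). The gripper opens to 94 mm and grips with 3 to 60 N. Pads are 16 mm wide; open, the fingers measure 119 mm over their backs; the gripper's body (75 mm by 177 mm) begins 78 mm behind the grasp point.
Start: joints at [1.113, 0.426, 0.074, 1.606, -0.034, 1.111, -0.067], TCP at [0.205, -0.643, 0.205] pointing down, gripper open.
Joint ranges: [-2.85, 2.85], [-0.5, 2.14], [-1.23, 1.37], [0.21, 2.46], [-1.02, 4.16], [0.16, 2.05], [-2.73, 2.73]. Speed limits (rad/s): [1.89, 1.89, 2.39, 2.39, 3.01, 3.01, 3.01].

INTERFACE

Orientations are given as a rotation vector (axis times angle).
In Python, from rig import ctrl gives the robot as it stands.
- The arm moves only by the shell command python3 -m inch 'ROWS' [FORCE]. ROWS is JSON, a list of rows, each a list of 5 numbers: the opening, from 0 (shut) to 1 (fully open), then the shift along the tool's x, y, z in mm, then the turn about the tool's z in degrees. In form: [[jaw, dx, dy, dz, roll], ...]. A call has 1 to 10 rows; each row shifts and turns the commanded pose from where the row before left it, along the tool's axes as they then stand; what a row does not reach is not made up. A row lasts 1/12 s, in which the tool goes at most 41.7 mm and 7.16 degrees, less where a joint would pass 70% of its speed; a pose out of reach is approached as far as the arm can. A call is refused whole if a number of a shift passes 41.7 or a number of a turn 7.16, either way. A call with a gripper value outside its range is refused whole. The fingers move at their own pace and stop on an object; FORCE is the grip in N (left out, the last holds). Time passes only in rows, so rows that do not move let the fingers close. It gives the time, the measured TCP pose, the force, the opening and the grip force at its end, in the units of the state.
- ctrl.get_state(): the state, without advancing time (a new reading comes with each control period).
- ctrl.grab_frame(name): name is "scene" or "top" or "wrist"; returns (picture, depth): 400x640x3 uint8, red, green, blue; 400x640 float32, m along the optical axis (not along the pixel's ray), 0 where there is no reading.
- ctrl.camera_model(name): a dict with "mtx" (3x3 intrinsics, pixels), "R" (3x3) and "t" (3): a world point X has camera coordinates R X + t. Camera axes: x right, y down, z forward; pixel columns grow to the right and rows downward; lengths in m; the calibration is good to about 2 mm. The wrist camera is an equidistant fisheye: a pixel r from the principal point sees the ray r / f radians off the axis. A picture is of the moment at which its call begins: read the wrist's pose just before it. camera_model takes no time and is no camera call; for the wrist camera it gives the pose at the moment of the call.
- ctrl.close_job(): hands the job in; it is judged then, once.
The state is a dict: "time": time; "q": joint angles; "dq": joint speeds; "joint_torque": joint torques, N m; "ee_pos": TCP position; "orientation": TCP orientation; "force": force on the tool from outside, world axes, zero at the start; "ft_torque": the same for the moment, N m; "gripper_width": finger opening in m; "finger_force": force on a finger pad.
Only numpy, scipy, OpenCV 4.12 (cv2) and the standard library are available. Lean on these libraries where they do the work, as an engineer would, in place of code of your own. Each camera call takes 0.05 s, during which the arm holds its last target. There are 200 camera calls.

## Working session

There is one attempt and no reset: what is moved stays moved. The work goes in short steps, Python scripts to look and compute and a shell command to move; the robot and the scene stay as the last step left them, time stands still between calls to the robot, and variables do not carry over. Pictures are saved under pics/ and viewed, at most 10 in all, crops included, and the job is handed in when it is done.

```bash
mkdir -p pics
python3 - <<'E'
from rig import ctrl
import cv2,numpy as np
s=ctrl.get_state(); print({k:np.round(v,3).tolist() for k,v in s.items()})
for n in("scene","top"):
    im,d=ctrl.grab_frame(n); np.savez(f'pics/{n}.npz',im=im,d=d); cv2.imwrite(f'pics/{n}.png',im[...,::-1])
    m=ctrl.camera_model(n); print(n,{k:np.round(v,4).tolist() for k,v in m.items()})
E
```

```text
{'time': 0.0, 'q': [1.112, 0.427, 0.074, 1.607, -0.034, 1.111, -0.067], 'dq': [-0.0, -0.002, -0.0, 0.0, -0.0, 0.001, -0.0], 'joint_torque': [-0.002, -93.582, 3.666, -45.417, -0.049, 0.021, 0.0], 'ee_pos': [0.205, -0.643, 0.205], 'orientation': [-3.103, -0.483, 0.001], 'force': [-0.008, 0.7, 1.018], 'ft_torque': [-0.047, 0.005, 0.024], 'finger_force': 0.0, 'gripper_width': 0.094}
scene {'mtx': [[398.6693, 0.0, 308.9398], [0.0, 398.6693, 196.5275], [0.0, 0.0, 1.0]], 'R': [[0.1211, 0.9926, -0.013], [0.6734, -0.0917, -0.7336], [-0.7293, 0.0801, -0.6795]], 't': [-0.1469, -0.2625, 1.4321]}
top {'mtx': [[368.8232, 0.0, 317.8273], [0.0, 368.8232, 201.11], [0.0, 0.0, 1.0]], 'R': [[0.0291, -0.9995, -0.011], [-0.9993, -0.0288, -0.0244], [0.0241, 0.0117, -0.9996]], 't': [0.095, 0.5294, 1.2396]}
```

View pics/top.png

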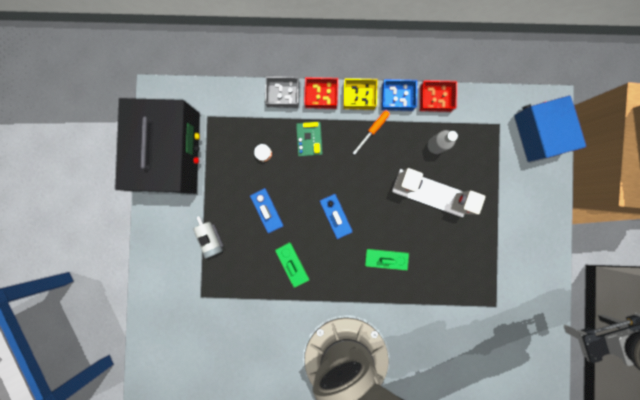

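View pics/scene.png

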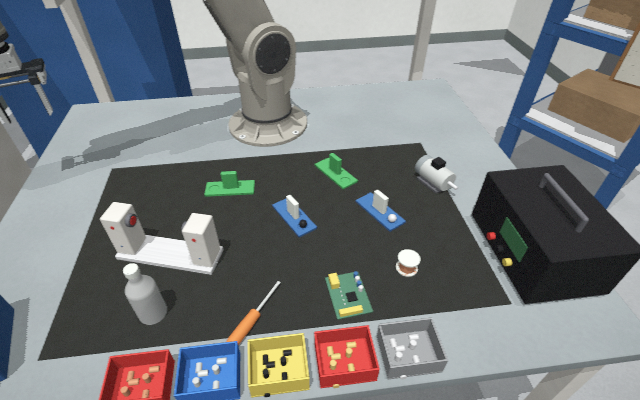

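The top view shows two blue trays. The left one, at (266,211), has a bright ball at (262,198). The right one, at (336,216), has a black ball at (330,203). The green look-alikes are at (292,264) and (387,260). The gauge heads are at (410,181) and (472,203). In the scene view the bright ball is at (392,218) and the black one at (303,224). The tray at top-view (266,211) fits because its ball is bright, so I'll confirm it in an enlarged crop and measure it.

```bash
cat > h.py <<'E'
import numpy as np,cv2
from rig import ctrl
def load(n):
    f=np.load(f'pics/{n}.npz'); return f['im'],f['d'],ctrl.camera_model(n)
def cloud(d,m):
    v,u=np.mgrid[:d.shape[0],:d.shape[1]]; K=m['mtx']
    c=np.stack([(u-K[0][2])/K[0][0]*d,(v-K[1][2])/K[1][1]*d,d],-1)
    return (c-m['t'])@np.array(m['R'])
def ray(p,m):
    K=np.array(m['mtx']);R=np.array(m['R']);p=np.atleast_2d(p)
    r=np.c_[p,np.ones(len(p))]@np.linalg.inv(K).T@R; return -R.T@np.array(m['t']),r
def plane(p,m,z):
    o,r=ray(p,m); return (o+r*((z-o[2])/r[:,2:]))[:,:2]
def tri(p1,m1,p2,m2):
    P=[np.array(m['mtx'])@np.c_[m['R'],m['t']] for m in(m1,m2)]
    X=cv2.triangulatePoints(P[0],P[1],np.float64(p1).reshape(2,1),np.float64(p2).reshape(2,1))[:,0]; return X[:3]/X[3]
E
python3 - <<'E'
from h import *
out=[]
C={}
for n,box in(("top",(225,170,370,250)),("scene",(260,175,420,245))):
    im,d,m=load(n); P=cloud(d,m); x0,y0,x1,y1=box
    hsv=cv2.cvtColor(im,cv2.COLOR_RGB2HSV)
    blue=cv2.inRange(hsv,(100,110,60),(125,255,255)); k=np.zeros_like(blue); k[y0:y1,x0:x1]=blue[y0:y1,x0:x1]
    cs=[c for c in cv2.findContours(k,0,2)[0] if cv2.contourArea(c)>150]
    for c in cs:
        g=plane(c[:,0].astype(float),m,.008).astype(np.float32); (cx,cy),wh,a=cv2.minAreaRect(g)
        b=cv2.boxPoints(((cx,cy),wh,a)); e=b[1]-b[0] if np.hypot(*(b[1]-b[0]))>np.hypot(*(b[2]-b[1])) else b[2]-b[1]
        hull=np.zeros_like(k); cv2.drawContours(hull,[cv2.convexHull(c)],-1,255,-1); hull=cv2.dilate(hull,np.ones((9,9)))
        fin=(hull>0)&(P[...,2]>.055)&(P[...,2]<.075)&(hsv[...,1]<60)&(hsv[...,2]>110)
        v,u=np.nonzero(fin); f=P[fin]
        print(n,'tray',np.round((cx,cy),3),np.round(wh,3),'dir',round(np.degrees(np.arctan2(e[1],e[0])),1),'fin top n',len(u),'px',u.mean().round(1),v.mean().round(1),'xyz',f.mean(0).round(4), f.max(0).round(3))
    out.append(cv2.resize(im[y0:y1,x0:x1],None,fx=4,fy=4,interpolation=cv2.INTER_CUBIC))
    if n=="top":
        h=(P[...,2]>.12)&(P[...,2]<.15); h[:, :385]=0;h[:160]=0;h[230:]=0;h[:,500:]=0
        nn,l,st,ce=cv2.connectedComponentsWithStats(h.astype(np.uint8))
        for i in range(1,nn):
            if st[i,4]>40:
                g=P[l==i]; r=cv2.minAreaRect(g[:,:2].astype(np.float32)); print('head',g.mean(0).round(4),np.round(r[0],4),np.round(r[1],3),round(r[2],1),'px',ce[i].round(1),g[:,2].std().round(4))
w=max(o.shape[1] for o in out); out=[cv2.copyMakeBorder(o,0,0,0,w-o.shape[1],0) for o in out]
cv2.imwrite('pics/crop.png',cv2.resize(np.vstack(out)[...,::-1],(640,600)))
E
```

```text
top tray [0.478 0.049] [0.146 0.063] dir 26.4 fin top n 56 px 336.4 217.3 xyz [0.4745 0.0482 0.0627] [0.495 0.06  0.068]
top tray [0.49  0.284] [0.146 0.063] dir 27.4 fin top n 58 px 264.1 211.8 xyz [0.4856 0.2823 0.0623] [0.504 0.296 0.068]
head [ 0.5945 -0.1739  0.1328] [ 0.5943 -0.1776] [0.06  0.061] 72.3 px [411.6 180.4] 0.0035
head [ 0.5334 -0.3586  0.1323] [ 0.5344 -0.3573] [0.061 0.061] 73.1 px [472.3 202.3] 0.004
scene tray [0.482 0.047] [0.144 0.06 ] dir 26.5 fin top n 82 px 291.5 200.8 xyz [0.4807 0.0441 0.0628] [0.499 0.057 0.067]
scene tray [0.494 0.282] [0.144 0.062] dir 27.7 fin top n 84 px 380.3 195.5 xyz [0.4924 0.2785 0.063 ] [0.512 0.293 0.068]
```

View pics/crop.png

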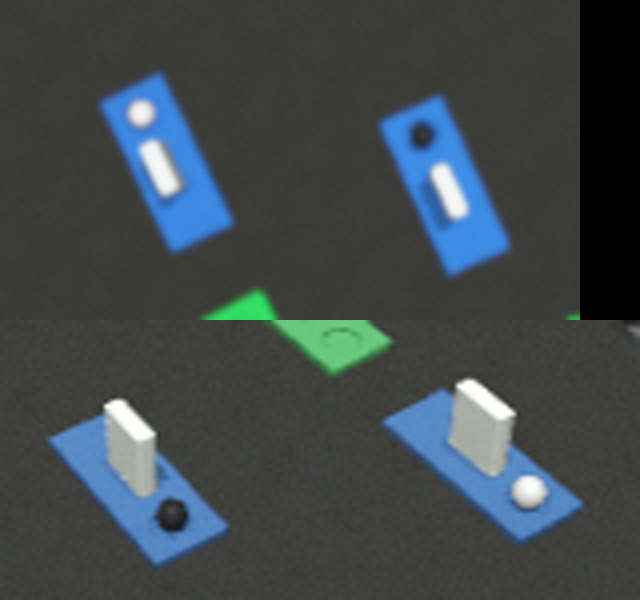

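The crop confirms it. The left tray in the top view (ball at crop (141,113)) and the right tray in the scene view (ball at (528,491)) are the same tray, about (0.490, 0.283), yaw 27°, and it carries the bright steel ball. The other carries the black one. The gauge beam's middle is at about (0.564, −0.267), with its x axis at −18°. I'm moving there now, going round the base.

```bash
python3 -m inch '[[1,5,-3,-15,-4.75],[1,15,-8,-20,-4.75],[1,29,-16.6,-10,0],[1,29,-16.6,0,0],[1,29,-16.6,0,0],[1,29,-16.6,0,0],[1,29,-16.6,0,0],[1,29,-16.6,0,0],[1,29,-16.6,0,0],[1,29,-16.6,0,0]]'
cat >> h.py <<'E'
from scipy.spatial.transform import Rotation as Ro
def show(target=None,yaw=None):
    s=ctrl.get_state(); p=np.array(s['ee_pos']); M=Ro.from_rotvec(s['orientation']).as_matrix()
    y=np.degrees(np.arctan2(M[1,0],M[0,0])); print('t',round(s['time'],2),'tcp',p.round(4),'yaw',round(y,2),'tilt',round(np.degrees(np.arccos(-M[2,2])),2),'q',np.round(s['q'],2),'F',np.round(s['force'],1),'w',round(s['gripper_width'],4),'ff',round(s['finger_force'],1))
    if target is not None: print('shift mm tool',(M.T@(np.array(target)-p)*1000).round(1))
    if yaw is not None: print('roll deg',round(-((yaw-y+90)%180-90),2))
E
python3 -c "
from h import *
show((.47,-.2,.25),27.2)"
```

```text
time: 0.93
ee_pos: [0.3659, -0.3999, 0.2504]
orientation: [-3.053, -0.738, 0.0]
force: [0.9, -0.5, -0.4]
gripper_width: 0.094
finger_force: 0.0
t 0.93 tcp [ 0.3659 -0.3999  0.2504] yaw 27.18 tilt 0.02 q [ 0.8   0.17 -0.1   1.85  0.02  1.12 -0.4 ] F [ 0.9 -0.5 -0.4] w 0.094 ff 0.0
shift mm tool [ 183.9 -130.2    0.3]
roll deg -0.02
```

```bash
python3 -m inch '[[1,30,-21,0,0],[1,30,-21,0,0],[1,30,-21,0,0],[1,30,-22,0,0],[1,30,-22,0,0],[1,28,-26,0,0],[1,18,-32,0,0],[1,18,-32,0,0],[1,18,-32,0,0],[1,18,-32,0,0]]' && python3 -m inch '[[1,18,-32,0,0],[1,18,-32,0,0],[1,18,-32,0,0],[1,18,-32,0,0],[1,18,-32,0,0],[1,18,-32,0,0],[1,18,-32,0,0],[1,15,-25,0,0],[1,6,-10,0,0]]'
python3 -c "
from h import *
show((.487,.281,.25),27.2)
im,d=ctrl.grab_frame('wrist'); m=ctrl.camera_model('wrist'); np.savez('pics/w1.npz',im=im,d=d,K=m['mtx'],R=m['R'],t=m['t']); cv2.imwrite('pics/w1.png',im[...,::-1]); print(np.round(m['mtx'],2),np.round(-np.array(m['R']).T@m['t'],3))"
```

```text
time: 1.77
ee_pos: [0.4681, -0.0533, 0.2504]
orientation: [3.054, 0.738, -0.0]
force: [1.2, 0.0, -0.4]
gripper_width: 0.0938
finger_force: 0.0
time: 2.52
ee_pos: [0.4801, 0.2468, 0.2504]
orientation: [-3.051, -0.744, 0.0]
force: [0.1, -1.2, -1.2]
gripper_width: 0.0939
finger_force: 0.0
t 2.52 tcp [0.4801 0.2468 0.2504] yaw 27.42 tilt 0.09 q [-0.04  0.22 -0.64  1.82  0.14  1.14 -1.82] F [ 0.1 -1.2 -1.2] w 0.0939 ff 0.0
shift mm tool [ 21.9 -27.2   0.5]
roll deg 0.22
[[309.71   0.   318.43]
 [  0.   309.71 199.32]
 [  0.     0.     1.  ]] [0.552 0.284 0.429]
```

View pics/w1.png

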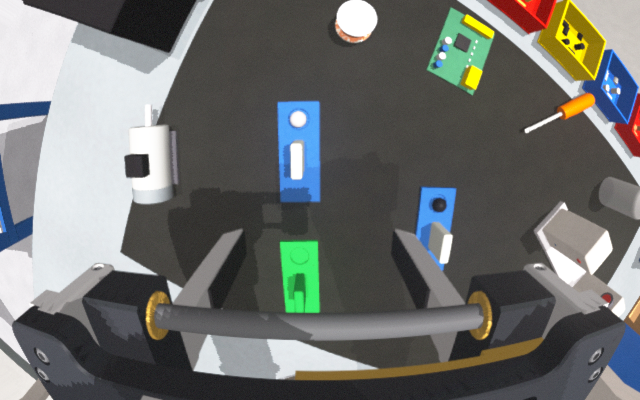

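The wrist view shows the target tray with its fin at (297,160) and the steel ball at (298,118), upright and parallel to the fingers. I'm refining with rays from here.

```bash
cat >> h.py <<'E'
def wray(p,K,R):
    p=np.atleast_2d(p).astype(float); a=(p-[K[0][2],K[1][2]])/K[0][0]; th=np.hypot(*a.T)[:,None]
    c=np.c_[np.sin(th)*a/np.maximum(th,1e-9),np.cos(th)]; return c@R
def wplane(p,K,R,t,z):
    o=-R.T@t; r=wray(p,K,R); return (o+r*((z-o[2])/r[:,2:]))[:,:2]
def cross(o1,r1,o2,r2):
    A=sum(np.eye(3)-np.outer(r,r)/(r@r) for r in(r1,r2)); b=sum((np.eye(3)-np.outer(r,r)/(r@r))@o for o,r in((o1,r1),(o2,r2))); return np.linalg.solve(A,b)
def rect(g):
    (c),wh,a=cv2.minAreaRect(g.astype(np.float32)); b=cv2.boxPoints((c,wh,a)); e=b[1]-b[0] if np.hypot(*(b[1]-b[0]))>np.hypot(*(b[2]-b[1])) else b[2]-b[1]
    return np.round(c,4),np.round(wh,3),round(np.degrees(np.arctan2(e[1],e[0]))%180,1)
E
python3 - <<'E'
from h import *
f=np.load('pics/w1.npz'); im,d,K,R,t=[f[k] for k in('im','d','K','R','t')]
hsv=cv2.cvtColor(im,cv2.COLOR_RGB2HSV); o=-R.T@t
box=np.zeros(d.shape,bool); box[90:215,265:330]=1
blue=((cv2.inRange(hsv,(100,110,40),(125,255,255))>0)&box).astype(np.uint8)
c=max(cv2.findContours(blue,0,2)[0],key=cv2.contourArea)[:,0]; print('tray',rect(wplane(c,K,R,t,.008)))
hull=np.zeros_like(blue); cv2.fillConvexPoly(hull,cv2.convexHull(c),1)
w=((hsv[...,1]<90)&(hsv[...,2]>140)&(hull>0)).astype(np.uint8)
n,l,st,ce=cv2.connectedComponentsWithStats(w)
for i in range(1,n):
    if st[i,4]<30: continue
    print(st[i],ce[i].round(1)); q=cv2.findContours((l==i).astype(np.uint8),0,2)[0][0][:,0]
    if ce[i][1]<135: ball=ce[i]; print('ball z.016',wplane(ball,K,R,t,.016).round(4))
    else: fin=ce[i]; print('fin z.064',rect(wplane(q,K,R,t,.064)),wplane(fin,K,R,t,.064).round(4))
# two-view heights
for n2,pf,pb in(('top',(264.1,211.8),(262,198)),('scene',None,(392.3,218))):
    m=ctrl.camera_model(n2)
    for nm,a,b in(('fin',fin,pf),('ball',ball,pb)):
        if b is None: continue
        o2,r2=ray(b,m); print(n2,nm,cross(o,wray(a,K,R)[0],o2,r2[0]).round(4))
E
```

```text
tray (array([0.4919, 0.2839]), array([0.142, 0.058]), np.float32(27.8))
[290 111  17  16 217] [297.7 118.8]
ball z.016 [[0.5326 0.3056]]
[290 140  14  40 529] [296.5 159.5]
fin z.064 (array([0.4907, 0.2823]), array([0.047, 0.016]), np.float32(26.4)) [[0.4909 0.2824]]
top fin [0.4867 0.2835 0.0461]
top ball [ 0.5315  0.3074 -0.0358]
scene ball [0.5326 0.3058 0.0152]
```

```bash
python3 -m inch '[[1,12,-13,0,0],[1,12.5,-14,10,0],[1,0,0,28,0],[1,0,0,34,0],[1,0,0,34,0],[1,0,0,30,0],[1,0,0,14,0],[1,0,0,0,0],[1,0,0,0,0]]'
python3 -c "
from h import *
show((.4895,.282,.027),27.4)
im,d=ctrl.grab_frame('wrist'); m=ctrl.camera_model('wrist'); np.savez('pics/w2.npz',im=im,d=d,K=m['mtx'],R=m['R'],t=m['t']); cv2.imwrite('pics/w2.png',im[...,::-1])
s=ctrl.get_state(); M=Ro.from_rotvec(s['orientation']).as_matrix();R=np.array(m['R']);K=np.array(m['mtx'])
for z in(-.019+.0,.0): 
  pass
def proj(X):
  c=R@X+m['t'];th=np.arctan2(np.hypot(c[0],c[1]),c[2]);a=c[:2]/np.hypot(c[0],c[1])*th*K[0,0];return (a+K[:2,2]).round(1)
p=np.array(s['ee_pos']);print('line under TCP at z .064/.046', proj(np.array([p[0],p[1],.064])),proj(np.array([p[0],p[1],.046])))
hsv=cv2.cvtColor(im,cv2.COLOR_RGB2HSV);w=((hsv[...,1]<90)&(hsv[...,2]>140)).astype(np.uint8)
n,l,st,ce=cv2.connectedComponentsWithStats(w)
t=np.array(m['t'])
for i in range(1,n):
  if 80<st[i,4]<6000 and 200<ce[i][0]<420 and 40<ce[i][1]<300:
    print(st[i],ce[i].round(1)); q=cv2.findContours((l==i).astype(np.uint8),0,2)[0][0][:,0]; print(rect(wplane(q,K,R,t,.064)),wplane(ce[i],K,R,t,.016).round(4))
"
```

```text
time: 3.32
ee_pos: [0.4903, 0.2769, 0.1003]
orientation: [3.053, 0.738, -0.002]
force: [-0.3, 0.9, 0.8]
gripper_width: 0.0941
finger_force: 0.0
t 3.32 tcp [0.4903 0.2769 0.1003] yaw 27.16 tilt 0.09 q [-0.15  0.43 -0.6   1.92  0.31  0.88 -2.  ] F [-0.3  0.9  0.8] w 0.0941 ff 0.0
shift mm tool [ 1.7 -5.  73.3]
roll deg -0.24
line under TCP at z .064/.046 [318.5 223.8] [318.5 216. ]
[299 136  26  26 525] [311.5 148.4]
(array([0.5384, 0.3073]), array([0.018, 0.018]), np.float32(27.0)) [[0.5332 0.3058]]
[ 301  180   21   70 1302] [311.4 214.9]
(array([0.494 , 0.2851]), array([0.054, 0.015]), np.float32(27.3)) [[0.4797 0.2788]]
[ 174  231   66   74 1283] [205.8 271.2]
(array([0.4081, 0.3399]), array([0.017, 0.101]), np.float32(167.1)) [[0.3756 0.3472]]
```

View pics/w2.png

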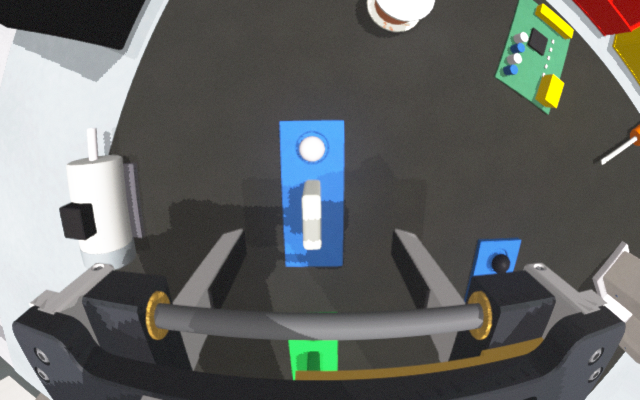

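The wrist view shows the fin at (311,215) between the open fingers, about 5 mm left of their mid-line at column 318. The ball is centred in its pocket at (312,148). I'm correcting, descending and closing.

```bash
python3 -m inch '[[1,2,-5,5,-0.2],[1,0,0,18,0],[1,0,0,22,0],[1,0,0,18,0],[1,0,0,8,0],[1,0,0,2,0],[1,0,0,0,0]]' && python3 -m inch '[[0.6,0,0,0,0],[0.45,0,0,0,0],[0.3,0,0,0,0],[0.2,0,0,0,0],[0.14,0,0,0,0],[0.08,0,0,0,0],[0,0,0,0,0],[0,0,0,0,0],[0,0,0,0,0],[0,0,0,0,0]]' 30
python3 -c "
from h import *
show((.4895,.282,.027),27.4)"
```

```text
time: 3.95
ee_pos: [0.4902, 0.2835, 0.028]
orientation: [-3.052, -0.744, -0.001]
force: [-0.1, 0.3, 0.7]
gripper_width: 0.0941
finger_force: 0.0
time: 4.78
ee_pos: [0.49, 0.2831, 0.0275]
orientation: [-3.052, -0.744, -0.0]
force: [-0.2, 0.5, -0.6]
gripper_width: 0.0307
finger_force: 0.0
t 4.78 tcp [0.49   0.2831 0.0275] yaw 27.39 tilt 0.01 q [-0.2   0.53 -0.55  1.96  0.4   0.75 -2.08] F [-0.2  0.5 -0.6] w 0.0307 ff 0.0
shift mm tool [-0.9  0.8  0.5]
roll deg -0.01
```

```bash
python3 -m inch '[[0,0,0,0,0],[0,0,0,0,0],[0,0,0,0,0],[0,0,0,0,0],[0,0,0,0,0],[0,0,0,0,0]]' 30; python3 -m inch '[[0,0,0,-1,0],[0,0,0,-3,0],[0,0,0,-6,0],[0,0,0,-9,0],[0,0,0,-12,0],[0,0,0,-12,0],[0,0,0,-9,0],[0,0,0,-6,0],[0,0,0,-3,0],[0,0,0,0,0]]'
python3 -c "
from h import *
show((.49,.283,.26),27.4)
im,d=ctrl.grab_frame('wrist'); m=ctrl.camera_model('wrist'); np.savez('pics/w3.npz',im=im,d=d,K=m['mtx'],R=m['R'],t=m['t']); cv2.imwrite('pics/w3.png',im[...,::-1])"
```

```text
time: 5.28
ee_pos: [0.49, 0.2831, 0.0275]
orientation: [-3.052, -0.744, -0.0]
force: [-0.2, 0.9, -0.7]
gripper_width: 0.0139
finger_force: 30.0
time: 6.12
ee_pos: [0.4903, 0.2832, 0.0894]
orientation: [-3.052, -0.743, -0.002]
force: [-0.7, -0.8, -2.2]
gripper_width: 0.0137
finger_force: 30.0
t 6.12 tcp [0.4903 0.2832 0.0894] yaw 27.38 tilt 0.07 q [-0.16  0.45 -0.59  1.93  0.32  0.86 -2.02] F [-0.7 -0.8 -2.2] w 0.0137 ff 30.0
shift mm tool [-2.000e-01  1.000e-01 -1.706e+02]
roll deg -0.02
```

View pics/w3.png

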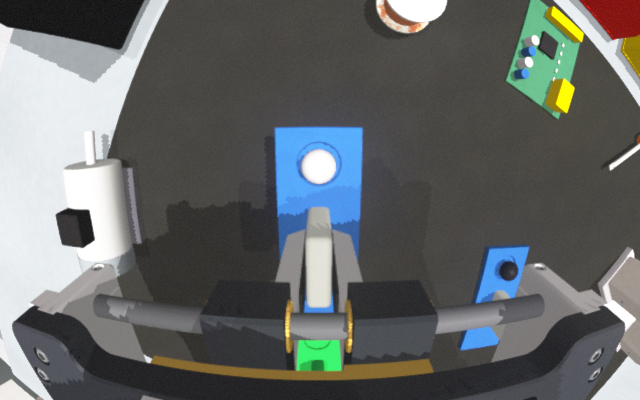

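The tray is off the table and level, with the ball in its pocket at (319,166). The black-ball tray is untouched at (495,290). I'm lifting further and turning the tray in place towards −18°.

```bash
python3 -m inch '[[0,0,0,-2,0.7],[0,0,0,-4,1.5],[0,0,0,-6,2.3],[0,0,0,-8,3],[0,0,0,-9,3],[0,0,0,-9,3],[0,0,0,-9,3],[0,0,0,-9,3],[0,0,0,-9,3],[0,0,0,-9,3]]' && python3 -m inch '[[0,0,0,-9,3],[0,0,0,-9,3],[0,0,0,-7,3],[0,0,0,-5,3],[0,0,0,-3,3],[0,0,0,-1,2.5],[0,0,0,0,1.7],[0,0,0,0,0.8],[0,0,0,0,0]]'
cat >> h.py <<'E'
def wrist(name,mark=True):
    """ball and pocket seen by the wrist camera, both cast on the ball-centre plane"""
    s=ctrl.get_state(); m=ctrl.camera_model('wrist'); im,d=ctrl.grab_frame('wrist'); K,R,t=[np.array(m[k]) for k in('mtx','R','t')]
    np.savez(f'pics/{name}.npz',im=im,d=d,K=K,R=R,t=t); cv2.imwrite(f'pics/{name}.png',im[...,::-1])
    hsv=cv2.cvtColor(im,cv2.COLOR_RGB2HSV); p=np.array(s['ee_pos']); w=((hsv[...,1]<90)&(hsv[...,2]>140)).astype(np.uint8); w[:130]=0;w[205:]=0;w[:,:285]=0;w[:,355:]=0
    n,l,st,ce=cv2.connectedComponentsWithStats(w); i=1+np.argmax(st[1:,4]); M=Ro.from_rotvec(s['orientation']).as_matrix()
    X=np.r_[wplane(ce[i],K,R,t,p[2]-.0115)[0],p[2]-.0115]
    print('ball px',ce[i].round(1),'area',st[i,4],'world',X.round(4),'tool mm',(M.T@(X-p)*1000).round(1)); return X,M,p
E
python3 -c "
from h import *
wrist('w4'); show((.5165,-.2515,.20),-18)"
```

```text
time: 7.0
ee_pos: [0.4897, 0.2831, 0.1629]
orientation: [3.141, 0.046, -0.001]
force: [-0.4, 0.4, -1.6]
gripper_width: 0.0139
finger_force: 30.0
time: 7.75
ee_pos: [0.4898, 0.2832, 0.1965]
orientation: [3.102, -0.496, -0.0]
force: [-0.1, 0.2, -1.8]
gripper_width: 0.0142
finger_force: 30.0
ball px [318.2 166. ] area 973 world [0.5352 0.2688 0.185 ] tool mm [47.7 -0.5 11.5]
t 7.8 tcp [0.4897 0.2832 0.1964] yaw -18.09 tilt 0.02 q [-0.25  0.29 -0.47  1.84  0.15  1.04 -2.66] F [ 0.7 -0.3 -1. ] w 0.0137 ff 30.0
shift mm tool [191.5 499.9  -3.6]
roll deg -0.09
```

```bash
python3 -m inch '[[0,1.1,2.8,0,0],[0,2.9,7.5,-1,0],[0,4.7,12.1,-1,0],[0,6.4,16.8,-1,0],[0,8.2,21.5,0,0],[0,9.7,25.2,0,0],[0,9.7,25.2,0,0],[0,9.7,25.2,0,0],[0,9.7,25.2,0,0],[0,9.7,25.2,0,0]]' && python3 -m inch '[[0,9.7,25.2,0,0],[0,9.7,25.2,0,0],[0,9.7,25.2,0,0],[0,9.7,25.2,0,0],[0,9.7,25.2,0,0],[0,9.7,25.2,0,0],[0,9.7,25.2,0,0],[0,9.7,25.2,0,0],[0,9.7,25.2,0,0],[0,8.2,21.5,0,0]]' && python3 -m inch '[[0,6.4,16.8,0,0],[0,4.7,12.1,0,0],[0,2.9,7.5,0,0],[0,1.1,2.8,0,0],[0,0,0,0,0],[0,0,0,0,0]]'
python3 -c "
from h import *
wrist('w5'); show((.5165,-.2515,.20),-18)"
```

```text
time: 8.63
ee_pos: [0.4998, 0.0806, 0.1997]
orientation: [3.102, -0.496, 0.001]
force: [0.6, 0.4, -1.6]
gripper_width: 0.0138
finger_force: 30.0
time: 9.47
ee_pos: [0.5126, -0.1855, 0.1997]
orientation: [3.102, -0.497, 0.0]
force: [0.5, -0.1, -2.2]
gripper_width: 0.014
finger_force: 30.0
time: 9.97
ee_pos: [0.5159, -0.2234, 0.1995]
orientation: [-3.102, 0.493, 0.0]
force: [0.9, 0.5, -2.2]
gripper_width: 0.0139
finger_force: 30.0
ball px [329.3 161.8] area 886 world [ 0.5618 -0.245   0.188 ] tool mm [50.3  6.3 11.5]
t 10.02 tcp [ 0.516  -0.2232  0.1995] yaw -18.03 tilt 0.02 q [ 0.43  0.26 -0.16  1.86  0.05  1.03 -1.64] F [-0.   0.3 -3.1] w 0.0141 ff 30.0
shift mm tool [ 9.3 26.8 -0.5]
roll deg -0.03
```

View pics/w5.png

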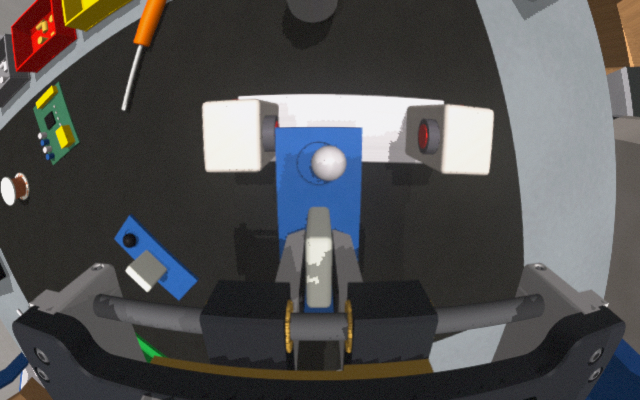

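The wrist view shows the heads' tops at about (228,137) and (468,140), the lenses at (270,133) and (428,136), and the tray between them. The ball at (329,162) has rolled to the +y side of its pocket, which is centred at (318,162). I'm measuring the gauge from here.

Run:
```python
from h import *
f=np.load('pics/w5.npz'); im,d,K,R,t=[f[k] for k in('im','d','K','R','t')]
v,u=np.mgrid[:400,:640]; px=np.c_[u.ravel(),v.ravel()]; r=wray(px,K,R); cz=(r@R.T)[:,2]
P=(-R.T@t+r*(d.ravel()/cz)[:,None]).reshape(400,640,3)
cs=[]
for a,b in((190,290),(410,510)):
    k=np.zeros((400,640),bool); k[85:185,a:b]=1
    k&=(P[...,2]>.128)&(P[...,2]<.145)
    n,l,st,ce=cv2.connectedComponentsWithStats(k.astype(np.uint8)); i=1+np.argmax(st[1:,4]); k=l==i
    q=cv2.findContours(k.astype(np.uint8),0,2)[0][0][:,0]
    print('z',np.median(P[k][:,2]).round(4),'px',st[i],rect(wplane(q,K,R,t,.135))); cs.append(cv2.minAreaRect(wplane(q,K,R,t,.135).astype(np.float32))[0])
    # same top by brightness
cs=np.array(cs); e=cs[0]-cs[1]; print('mid',cs.mean(0).round(4),'dist',np.hypot(*e).round(4),'beam angle',np.degrees(np.arctan2(e[1],e[0])).round(2))
# lens window (red) centres: two-view height check
hsv=cv2.cvtColor(im,cv2.COLOR_RGB2HSV); red=((hsv[...,0]<8)|(hsv[...,0]>172))&(hsv[...,1]>120)&(hsv[...,2]>60)
for a,b in((255,290),(410,445)):
    k=np.zeros_like(red); k[110:160,a:b]=red[110:160,a:b]; print('red',k.sum(),np.argwhere(k).mean(0).round(1)[::-1], np.median(P[k],0).round(3))
# pocket height-plane: tray outline at TCPz-0.0195
b=(cv2.inRange(hsv,(100,110,40),(125,255,255))>0).astype(np.uint8); b[:,:260]=0;b[:,380:]=0;b[:115]=0;b[215:]=0
c=max(cv2.findContours(b,0,2)[0],key=cv2.contourArea)[:,0]; g=rect(wplane(c,K,R,t,.1995-.0195)); print('tray part',g)
```

```text
z 0.1346 px [ 202   99   61   74 4191] (array([ 0.5984, -0.1763]), array([0.05 , 0.059]), np.float32(161.4))
z 0.1344 px [ 438  104   56   72 3491] (array([ 0.5368, -0.3619]), array([0.052, 0.059]), np.float32(161.9))
mid [ 0.5676 -0.2691] dist 0.1956 beam angle 71.64
red 14 [276.1 124. ] [ 0.595 -0.211  0.115]
red 174 [422.8 135.7] [ 0.547 -0.331  0.113]
tray part (array([ 0.5565, -0.2361]), array([0.057, 0.058]), np.float32(161.9))
```

```bash
python3 -m inch '[[0,1,1.5,0,0],[0,2,3.5,0,0.1],[0,3.5,5.5,0,0.1],[0,3.5,5.5,0,0],[0,2,3.5,0,0],[0,1,1.6,0,0],[0,0,0,0,0],[0,0,0,0,0]]' && python3 -m inch '[[0,0,0,2,0],[0,0,0,5,0],[0,0,0,8,0],[0,0,0,11,0],[0,0,0,13,0],[0,0,0,13,0],[0,0,0,11,0],[0,0,0,8,0],[0,0,0,5,0],[0,0,0,2,0]]'
python3 -c "
from h import *
T=np.array([.5676,-.2691,.110])
X,M,p=wrist('w6'); print('ball->beam tool mm',(M.T@(T-X)*1000).round(1)); show(None,-18.2)
X,M,p=wrist('w7'); print('ball->beam tool mm',(M.T@(T-X)*1000).round(1))"
```

```text
time: 10.68
ee_pos: [0.5216, -0.2484, 0.1994]
orientation: [-3.101, 0.5, 0.0]
force: [-0.0, -0.2, -2.0]
gripper_width: 0.0139
finger_force: 30.0
time: 11.52
ee_pos: [0.5213, -0.2482, 0.1205]
orientation: [-3.101, 0.5, 0.002]
force: [-0.2, -0.9, -1.6]
gripper_width: 0.0134
finger_force: 30.0
ball px [329.5 162. ] area 872 world [ 0.5669 -0.2701  0.109 ] tool mm [50.2  6.5 11.4]
ball->beam tool mm [ 0.3 -1.2 -1. ]
t 11.57 tcp [ 0.5214 -0.2483  0.1207] yaw -18.31 tilt 0.05 q [ 0.45  0.37 -0.15  1.9   0.07  0.88 -1.62] F [-0.5  0.7 -2.4] w 0.0138 ff 30.0
roll deg -0.11
ball px [329.4 161.9] area 874 world [ 0.5671 -0.2701  0.1092] tool mm [50.2  6.4 11.5]
ball->beam tool mm [ 0.1 -1.1 -0.8]
```

View pics/w7.png

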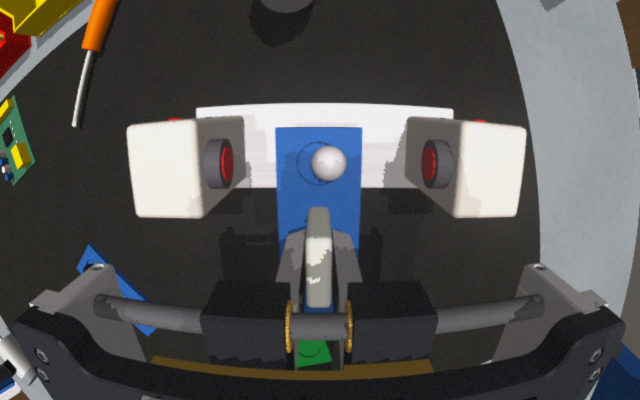

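The wrist view shows the lens windows at (226,163) and (432,163) with the ball between them at (329,162). The ball is at rest against the +y side of its pocket, and the tray is square and clear of the heads. I'll raise it 1 mm, then check from the fixed cameras.

```bash
python3 -m inch '[[0,0,-0.3,-0.5,0],[0,0,-0.2,-0.4,0],[0,0,0,0,0],[0,0,0,0,0],[0,0,0,0,0],[0,0,0,0,0]]'
python3 - <<'E'
from h import *
T=np.array([.5676,-.2691,.110])
X,M,p=wrist('w8'); print('ball->beam tool mm',(M.T@(T-X)*1000).round(1)); show(None,-18.2)
f=np.load('pics/w8.npz'); im,K,R,t=[f[k] for k in('im','K','R','t')]
hsv=cv2.cvtColor(im,cv2.COLOR_RGB2HSV); red=((hsv[...,0]<8)|(hsv[...,0]>172))&(hsv[...,1]>120)&(hsv[...,2]>60)
L=[]
for a,b in((205,245),(415,455)):
    k=np.zeros_like(red); k[135:195,a:b]=red[135:195,a:b]; c=np.argwhere(k).mean(0)[::-1]; L.append(wplane(c,K,R,t,.110)[0]); print('red px',c.round(1),L[-1].round(4))
L=np.array(L); print('lens mid',L.mean(0).round(4),'gap',np.hypot(*(L[0]-L[1])).round(4),'ball->mid tool',(M.T@(np.r_[L.mean(0),X[2]]-X)*1000).round(1))
im,d=ctrl.grab_frame('scene'); np.savez('pics/scene2.npz',im=im,d=d)
m=ctrl.camera_model('scene'); c=np.array(m['R'])@X+m['t']; q=np.array(m['mtx'])@c; print('pred ball scene px',(q/q[2])[:2].round(1))
cv2.imwrite('pics/sc2.png',cv2.resize(im[150:310,70:270],None,fx=3.5,fy=3.5,interpolation=cv2.INTER_CUBIC)[...,::-1])
E
```

```text
time: 12.12
ee_pos: [0.5218, -0.248, 0.1225]
orientation: [3.102, -0.5, 0.0]
force: [-0.3, 0.3, -0.1]
gripper_width: 0.0138
finger_force: 30.0
ball px [329.3 161.9] area 877 world [ 0.5676 -0.2698  0.111 ] tool mm [50.3  6.3 11.5]
ball->beam tool mm [-0.2 -0.6  1. ]
t 12.17 tcp [ 0.5218 -0.248   0.1225] yaw -18.31 tilt 0.01 q [ 0.45  0.36 -0.15  1.9   0.07  0.88 -1.62] F [ 0.4 -0.4 -2.6] w 0.0139 ff 30.0
roll deg -0.11
red px [228.  163.1] [ 0.5878 -0.2081]
red px [428.2 163.6] [ 0.5469 -0.3312]
lens mid [ 0.5673 -0.2696] gap 0.1297 ball->mid tool [-0.3 -0.1 -0. ]
pred ball scene px [158.6 223.8]
```

View pics/sc2.png

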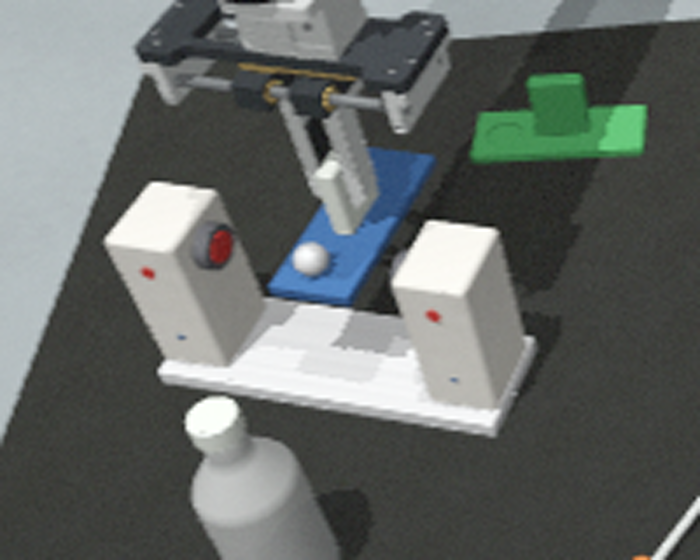

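In the scene crop the ball at (311,259), full-frame (158.9,224.0), matches the predicted (158.6,223.8). The two-view height therefore agrees at about 0.110 m. The tray is level, still and clear of the heads, and the ball is within about 1 mm of the beam's middle. I'm handing in.

```bash
python3 -c "
from rig import ctrl
print(ctrl.close_job())"
```

```text
the job is handed in; nothing more can be done
None
```

The tray with the steel ball is held still and level between the gauge heads, with the ball measured about 1 mm from the beam's middle, and the job was handed in at about 12 s; the hand-in returned no verdict.

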